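# Log a chilled tin: label to the scanner, then hold the contact thermometer on its lid

### The job

Log the slim tin in for its temperature check: turn it where it stands so that its bar-code label squarely faces the scanner's window, and let go of it. Then take the stick thermometer out of its holder and hold it upright with its sprung foot resting flat inside the round sticker on the tin's lid, pressed lightly so that the foot is about half way in and never slammed down. Finish while still holding the thermometer there, the tin standing free with its label still facing the scanner, and leave the other things on the counter where they are.

Things in the scene. Friction and masses are not known exactly. Their poses are not given: they have to be found in the camera images.
- tin: the slim tin, loose, about 0.45 kg: upright brushed-metal cylinder, body 62 mm across and 100 mm high under a fixed lid 64 mm across and 18 mm high, 118 mm in all, gripped best across the lid. Origin: centre of its underside, on the counter; z up; its own +x points out through the middle of the label. A flat lift tab (14 mm wide, 3 mm thick, standing 11 mm out, 102 to 105 mm up) sticks out of the lid directly over the label
- label (a point): middle of the paper label with the bar code, on the tin's side: 31 mm from the tin's axis along its +x, 50 mm up. The label is 48 mm wide and 66 mm high
- spot (a point): centre of the round paper sticker, 22 mm across, with a dark rim, flat on top of the tin's lid: 13 mm from the tin's axis on the side away from the label and tab, 118 mm up
- scanner: bar-code scanner, fixed to the counter: upright block 70 mm deep (x), 80 mm wide (y), 150 mm high on a foot 95 mm square. Origin: centre of its underside; its window looks along its own -x, and the tin stands in front of it, the tin's axis 95 to 120 mm from the window
- scanner_window (a point): on the scanner's window, in the middle of its face, 37 mm from the scanner's centre along its -x, 60 mm up
- holder: thermometer holder, fixed to the counter: block 66 x 56 mm, top 80 mm above the counter, on a foot 105 x 85 mm, with a square well 23 mm wide and 74 mm deep in the middle of its top. Origin: centre of its underside
- probe: stick thermometer, loose, about 0.12 kg, standing upright in the holder's well with its handle's underside on the holder's top. Handle: upright block 36 mm (own x) by 24 mm (own y, take it across these two flat sides) by 72 mm high. Origin: centre of the handle's underside; z up. Below it a collar 16 mm across and 6 mm high and a stem 9 mm across, down to 50 mm below the origin, then the sprung foot. Display on the narrow -x side
- probe_foot (a point): middle of the flat underside of the thermometer's foot, a disc 12 mm across: on the handle's axis, 68 mm below the handle's underside when the spring is out
- probe_tip (a joint): how far the thermometer's sprung foot is pushed in, m: 0 out, 0.012 fully in. Spring: pushing it in starts at 1 N and takes 0.3 N more for each mm, so 2.8 N at half way and 4.6 N fully in
- shaker_a: bystander: tea shaker with domed cap, 82 mm across, 192 mm high; origin at the underside's centre
- shaker_b: bystander: tea shaker with domed cap, 75 mm across, 192 mm high; origin at the underside's centre
- jug: bystander: open translucent jug, 90 mm across, 120 mm high, handle on its own +y side; origin at the underside's centre
- wide_tin: bystander: wide squat tin, 96 mm across, 74 mm high, no label or tab; origin at the underside's centre
- jigger: bystander: double-cone steel measure, 42 mm across, 74 mm high; origin at the underside's centre
- beaker: bystander: steel beaker 76 mm across and 88 mm high with a ladle leaning in it, 140 mm high in all; origin at the underside's centre
- squeeze_bottle: bystander: round squeeze bottle with pointed nozzle, 54 mm across, 172 mm high; origin at the underside's centre
Things that resemble listed ones, but are neither listed nor needed, are in the scene too. Of the things shaped like the probe, the white one is meant.

How it is judged:
By the outcome, as a careful person would: the job done as asked, in the order asked, and still so for the second after the job is handed in, while the arm keeps its last pose, push and grip.
It also fails if it takes over 59 s, if anything falls off the work surface, if the arm or the gripper's body presses on something with over 40 N, if the wrist force passes 120 N, or if a joint passes its speed limit or range.

### The arm

A 7-joint arm with a two-finger parallel gripper is mounted at the origin on the work surface. World frame = base frame: x ahead of the robot, y to its left, z up, the work surface at z = 0. Lengths are in m, angles in rad, forces in N, time in s.
With the tool pointing down it reaches from about 0.425 to 0.925 m from the base axis. Payload 6.8 kg.
Tool frame: the origin (TCP) lies on the front face of the gripper's body, between the roots of the fingers; the fingertips stand 73 mm ahead of it and the grasp point (between the pads) lies 54 mm ahead of it (env.nose_length is the distance from the TCP to the fingertips, in m); z points along the fingers, y is the line along which they close (so a half turn about z gives the same grasp; the last joint's range is limited). The gripper opens to 85 mm and grips with 20 to 120 N. Pads are 22 mm wide; open, the fingers measure 114 mm over their backs; the gripper's body (76 mm by 85 mm) begins 54 mm behind the grasp point. The pads swing forward as they close: fully open they stand 13 mm farther back than shut.
Start: joints at [1.218, 0.477, 0.022, 1.555, -0.011, 1.109, -0.083], TCP at [0.164, -0.655, 0.304] pointing down, gripper open.
Joint ranges: [-2.96, 2.96], [-0.34, 2.1], [-1.41, 1.46], [0.24, 2.44], [-1.37, 4.51], [0.17, 1.92], [-2.96, 2.96]. Speed limits (rad/s): [2.39, 2.39, 3.14, 3.14, 3.14, 3.14, 3.14].

### API

Orientations are given as a unit quaternion [w, x, y, z].
In Python, from cell import env, kin, camera, calibration, job gives the robot as it stands. The module is installed in compiled form; this text tells all that it offers. Calls block until the motion is done:
- env.reach(position, orientation): joint-space move of the TCP to a pose.
- env.movel(position, velocity=0.15, rot=None, stop_force=None): straight line of the TCP; rot=None keeps the orientation; velocity is the mean speed in m/s. With stop_force (N) it stops when the force on the tool has changed by that much, and returns True; else False.
- env.goto_joints(angles): joint-space move.
- env.grip(opening, f_grip=None): finger opening in m; f_grip is the grip in N (None keeps the last); returns when the fingers have stopped.
- env.dwell(seconds).
- kin.inverse_kinematics(position, orientation): joint angles nearest the present ones, or None.
- env.get_state(): the state.
- camera(name): name is "scene" or "top" or "wrist"; returns (picture, depth): 420x560x3 uint8, blue, green, red; 420x560 float32, m along the optical axis (not along the pixel's ray), 0 where there is no reading.
- calibration(name): a dict with "fx", "fy", "cx", "cy" (pixels), "rvec" (rotation vector, rad) and "tvec" (3), from world to camera coordinates, as OpenCV has them. Camera axes: x right, y down, z forward; pixel columns grow to the right and rows downward; lengths in m; the calibration is good to about 2 mm. A picture is of the moment at which its call begins: read the wrist's pose just before it. calibration takes no time and is no camera call; for the wrist camera it gives the pose at the moment of the call.
A pose or a line that the arm cannot do raises env.PlanningError and nothing moves.
- job.job_done(): hands the job in; it is judged then, once.
The state is a dict: "time": time; "qpos": joint angles; "joint_velocities": joint speeds; "joint_torque": joint torques, N m; "tcp_pos": TCP position; "orientation": TCP orientation; "force": force on the tool from outside, world axes, zero at the start; "torque": the same for the moment, N m; "opening": finger opening in m; "gripper_force": force on a finger pad.
Only numpy, scipy, OpenCV 4.12 (cv2) and the standard library are available. Lean on these libraries where they do the work, as an engineer would, in place of code of your own. Each camera call takes 0.05 s, during which the arm holds its last target. There are 200 camera calls.

## Working session

There is one attempt and no reset: what is moved stays moved. The work goes in short steps, each a Python script; the robot and the scene stay as the last script left them, time stands still between calls to the robot, and variables do not carry over. Pictures are saved under pics/ and viewed, at most 10 in all, crops included, and the job is handed in when it is done.

```bash
mkdir -p pics
cat > h.py <<'E'
import numpy as np, cv2
from cell import env,kin,camera,calibration,job
def cal(n):
    c=calibration(n);R=cv2.Rodrigues(np.array(c['rvec'],float))[0];return c,R,np.array(c['tvec'],float).ravel()
def cloud(d,k):
    c,R,t=k;v,u=np.indices(d.shape)
    P=np.stack([(u-c['cx'])/c['fx']*d,(v-c['cy'])/c['fy']*d,d],-1)
    return (P-t)@R
def ray(k,u,v,z):
    c,R,t=k;d=R.T@np.array([(u-c['cx'])/c['fx'],(v-c['cy'])/c['fy'],1]);o=-R.T@t
    return o+d*(z-o[2])/d[2]
def proj(k,p):
    c,R,t=k;q=R@np.array(p)+t;return q[0]/q[2]*c['fx']+c['cx'],q[1]/q[2]*c['fy']+c['cy']
E
python3 - <<'E'
from h import *
for n in('scene','top'):
    k=cal(n);p,d=camera(n);cv2.imwrite(f'pics/{n}0.png',p);np.save(f'{n}0.npy',d)
    print(n,-k[1].T@k[2],k[1][2],k[0]['fx'])
print(env.get_state())
E
```

```text
scene [1.23731425 0.65962721 0.62091708] [-0.60265142 -0.58565387 -0.5420524 ] 442.44305582038163
top [0.52617661 0.07103041 1.52309782] [ 0.05275918 -0.01969698 -0.99841299] 496.8622448485928
{'time': 0.1, 'qpos': array([ 1.21794661,  0.47774823,  0.02237854,  1.55637081, -0.01149117,
        1.10930517, -0.08310316]), 'joint_velocities': array([ 3.59706601e-04, -2.17827323e-03,  8.50270595e-04, -2.13540855e-03,
        9.55486460e-05,  1.73236860e-04, -1.44140687e-04]), 'joint_torque': array([ 4.73784108e-03, -5.97756457e+01,  1.61322344e+00, -2.81953919e+01,
        1.27287905e-02,  4.95780056e-03, -1.65163993e-05]), 'tcp_pos': array([ 0.16343315, -0.65447873,  0.30299519]), 'orientation': array([-8.32693103e-04,  9.92521865e-01,  1.22064011e-01, -1.77756024e-04]), 'force': array([-0.48523893, -0.87197195, -0.32188994]), 'torque': array([-0.07345296,  0.02607133,  0.0067199 ]), 'gripper_force': 0.0, 'opening': 0.08552086709883006}
```

View pics/scene0.png

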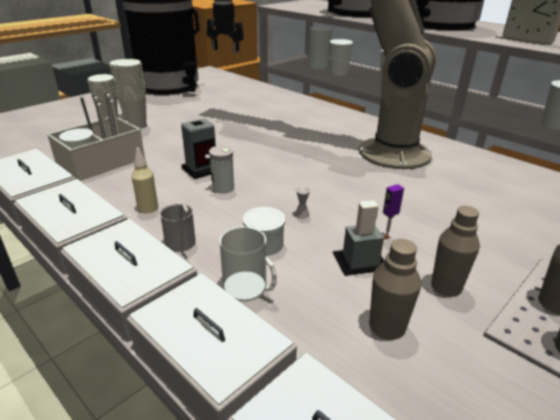

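View pics/top0.png

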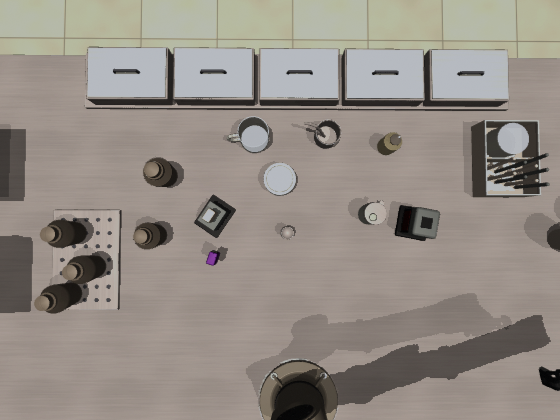

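The scene view shows the scanner at (200,147) with the tin in front of it at (222,170). It also shows a white probe in the holder at (366,218) and a purple look-alike at (393,200). In the top view these are the tin (375,212), scanner (418,222), white probe (210,215) and purple one (213,258). The white one, standing in the holder, fits the description; I'll confirm it in an enlarged crop.

Run:
```python
from h import *
p=cv2.imread('pics/top0.png');d=np.load('top0.npy');k=cal('top');P=cloud(d,k)
a=cv2.resize(p[180:260,345:445],(400,320),interpolation=cv2.INTER_CUBIC);b=cv2.resize(p[180:280,170:250],(320,400),interpolation=cv2.INTER_CUBIC)
o=np.zeros((400,730,3),np.uint8);o[:320,:400]=a;o[:,405:725]=b;cv2.imwrite('pics/crop.png',o)
def reg(n,r,z0,z1):
    m=np.zeros(d.shape,bool);m[r[1]:r[3],r[0]:r[2]]=1;m&=(P[...,2]>z0)&(P[...,2]<z1)
    q=P[m];rc=cv2.minAreaRect((q[:,:2]*1000).astype(np.float32));print(n,m.sum(),q.mean(0).round(4),rc)
reg('tin',(355,195,392,230),.110,.126)
reg('scan',(392,195,445,245),.142,.158)
reg('hold',(190,190,240,240),.072,.088)
reg('probe',(190,190,240,240),.143,.16)
reg('purple',(195,240,230,275),.1,.4)
reg('counter',(300,250,360,290),-.02,.02)
```

```text
tin 398 [ 0.5565 -0.2135  0.1178] ((556.705810546875, -214.32644653320312), (62.614383697509766, 63.244422912597656), 15.803363800048828)
scan 687 [ 0.5302 -0.3485  0.1494] ((530.168212890625, -349.430419921875), (70.5697250366211, 79.5843505859375), 78.98348999023438)
hold 297 [0.5501 0.251  0.0798] ((550.95751953125, 254.0894012451172), (56.56468963623047, 66.12183380126953), 56.12224578857422)
probe 115 [0.5506 0.2536 0.1507] ((550.3502197265625, 254.05780029296875), (24.040752410888672, 35.8021125793457), 56.9945068359375)
purple 134 [0.4326 0.244  0.1364] ((431.986572265625, 245.50225830078125), (24.60824203491211, 37.643280029296875), 72.54533386230469)
counter 2389 [ 3.87e-01 -9.69e-02 -1.00e-04] ((386.9793701171875, -97.2238998413086), (181.9332275390625, 119.47040557861328), 89.69470977783203)
```

View pics/crop.png

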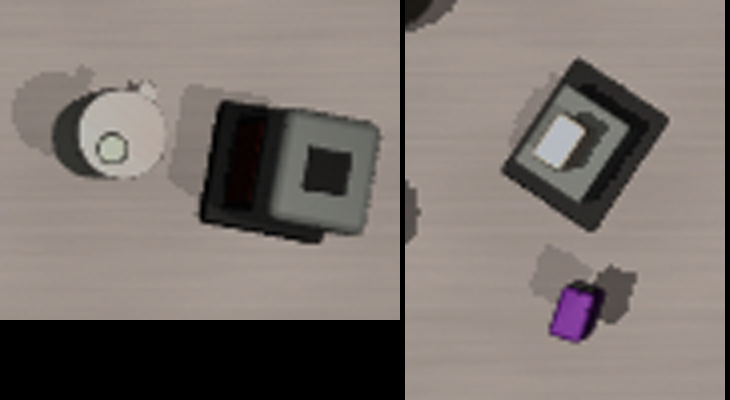

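The crop shows the tin lid centred near (122,134), with its tab at (145,88) and the sticker at (112,148), so the label heading is about -30° in the world frame. The scanner window is to the right and its normal points at about 79°. The white block stands in the holder and the purple one outside it, so the white one is the probe.

Next I'll check IK for the grasp and take a close look above the tin.

```bash
cat >> h.py <<'E'
def Q(a):
    a=np.radians(a);return np.array([0,np.cos(a/2),np.sin(a/2),0])
def snap(n,f):
    k=cal(n);p,d=camera(n);cv2.imwrite(f'pics/{f}.png',p);np.save(f'{f}.npy',d);return k,p,d
E
python3 - <<'E'
from h import *
T=[.5567,-.2143]
for a in range(-180,180,30):
    q=kin.inverse_kinematics([*T,.30],Q(a));print(a,None if q is None else q.round(2))
env.reach([*T,.33],Q(-30));env.dwell(.3)
k,p,d=snap('wrist','w1');print(k[1],-k[1].T@k[2],env.get_state()['tcp_pos'],env.get_state()['qpos'])
E
```

```text
-180 [ 0.8   0.44 -0.71  1.72  0.32  1.1   1.56]
-150 [ 1.08  0.63 -1.18  1.7   0.61  1.24  1.85]
-120 [ 1.08  0.63 -1.18  1.7   0.61  1.24  2.37]
-90 [ 0.2   0.35  0.09  1.76 -0.03  1.03 -2.85]
-60 [ 0.28  0.35 -0.02  1.75  0.01  1.04 -2.36]
-30 [ 0.35  0.36 -0.11  1.75  0.04  1.04 -1.87]
0 [ 0.43  0.36 -0.22  1.74  0.09  1.05 -1.39]
30 [ 0.5   0.37 -0.3   1.74  0.13  1.05 -0.89]
60 [ 0.57  0.38 -0.4   1.73  0.17  1.06 -0.41]
90 [ 0.65  0.4  -0.5   1.73  0.21  1.07  0.08]
120 [ 0.72  0.42 -0.6   1.72  0.26  1.08  0.56]
150 [ 0.74  0.42 -0.62  1.72  0.27  1.09  1.08]
[[-5.01157551e-01 -8.65355664e-01 -8.27556645e-04]
 [-8.22830513e-01  4.76233218e-01  3.10083649e-01]
 [-2.67938532e-01  1.56081701e-01 -9.50708918e-01]] [ 0.6266939  -0.25398865  0.40086705] [ 0.5566207  -0.21459055  0.32998168] [ 0.35748324  0.32968578 -0.11954219  1.71388566  0.04335333  1.10061051
 -1.87016056]
```

View pics/w1.png

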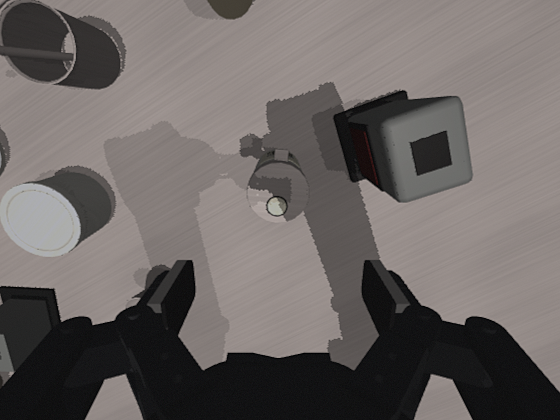

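In the wrist view the lid is at about (277,190), the sticker at (277,206), the tab at (281,154) pointing up, and the scanner is at right. I'll measure the label heading and scanner yaw from this.

Run:
```python
from h import *
k=cal('wrist');p=cv2.imread('pics/w1.png');d=np.load('w1.npy');P=cloud(d,k);Z=P[...,2]
v,u=np.indices(d.shape)
box=(u>230)&(u<325)&(v>130)&(v<235)
m=box&(abs(Z-.118)<.004);q=P[m];c,r=cv2.minEnclosingCircle((q[:,:2]*1000).astype(np.float32));print('lid',m.sum(),c,r,q[:,2].mean())
C=np.array(c)/1000
m=box&(abs(Z-.103)<.006)&(v<175);q=P[m];rr=np.hypot(*(q[:,:2]-C).T);q=q[rr>.034]
t=q[:,:2].mean(0)-C;print('tab',len(q),t,np.degrees(np.arctan2(t[1],t[0])))
g=cv2.cvtColor(p,cv2.COLOR_BGR2GRAY);s=g[190:224,260:294]
cs,_=cv2.findContours((s>150).astype(np.uint8),0,1)
for x in cs:
    if cv2.contourArea(x)>60:
        (a,b),rad=cv2.minEnclosingCircle(x);S=ray(k,a+260,b+190,.118)[:2];t=C-S;print('spot',a+260,b+190,rad,S,np.hypot(*t),np.degrees(np.arctan2(t[1],t[0])))
m=(u>330)&(v<220)&(abs(Z-.15)<.005);q=P[m];print('scan',m.sum(),q.mean(0),cv2.minAreaRect((q[:,:2]*1000).astype(np.float32)))
```

```text
lid 2995 (558.1171264648438, -213.7821502685547) 31.891845703125 0.1189298581575208
tab 122 [ 0.03136261 -0.02216113] -35.24540873583299
spot 272.5 211.0 16.007909774780273 [ 0.54444856 -0.19934363] 0.019882166097115465 -46.56916068194536
spot 276.0 206.0 8.602425575256348 [ 0.54733359 -0.20519822] 0.01378290905398428 -38.52053698220057
scan 7045 [ 0.53466444 -0.34842603  0.15054583] ((532.2819213867188, -348.97540283203125), (68.22769927978516, 78.23181915283203), 79.62405395507812)
```

Run:
```python
from h import *
C=[.5575,-.214]
env.reach([*C,.30],Q(143.5));env.grip(.085)
print(env.movel([*C,.162],.12,stop_force=8))
env.grip(.055,40);s=env.get_state();print(s['time'],s['opening'],s['gripper_force'],s['force'],s['tcp_pos'])
for a in np.linspace(143.5,79,7)[1:]: env.reach([*C,.162],Q(a))
s=env.get_state();print(s['time'],s['force'],s['tcp_pos'],s['qpos'],s['orientation'])
env.grip(.085);env.movel([*C,.30],.15);env.reach([C[0]-.02,C[1]+.0,.33],Q(79));env.dwell(.2)
k,p,d=snap('wrist','w2');print(env.get_state()['time'],-k[1].T@k[2])
g=snap('top','t2')
cv2.imwrite('pics/t2c.png',np.hstack([p[:,:,:],cv2.resize(g[1][180:260,345:391],(240,420))]))
```

```text
False
6.8083 0.063344219109304 43.29286515712738 [-1.58721966 -0.77803372  5.74871416] [ 0.55793991 -0.21431033  0.1630124 ]
8.4583 [1.84787807 0.97983717 6.71894493] [ 0.55865161 -0.21446242  0.16291007] [ 0.51234165  0.53830934 -0.33006826  1.84268871  0.23628269  0.79593362
 -0.12010577] [1.45446319e-03 7.67783071e-01 6.40708106e-01 4.05373177e-04]
10.4 [ 0.55363921 -0.1347573   0.39962539]
```

View pics/t2c.png

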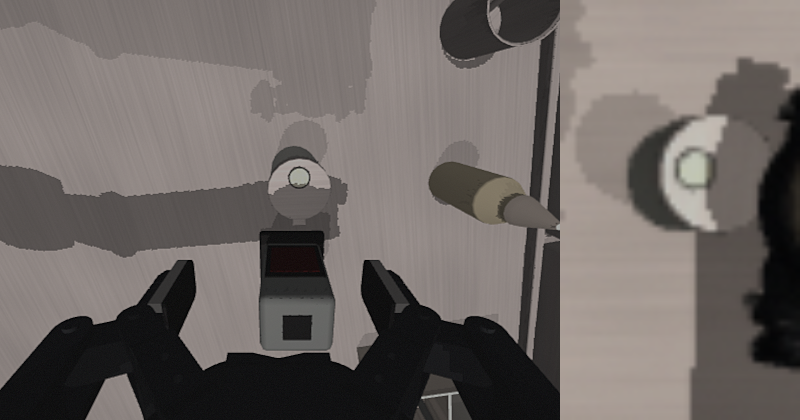

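In the wrist view the sticker is at (299,177) and the tab at (299,221), pointing at the scanner window at (294,258). I'll measure the new label heading.

Run:
```python
from h import *
k=cal('wrist');p=cv2.imread('pics/w2.png');d=np.load('w2.npy');P=cloud(d,k);Z=P[...,2]
v,u=np.indices(d.shape)
box=(u>260)&(u<340)&(v>140)&(v<228)
m=box&(abs(Z-.118)<.005);q=P[m];c,r=cv2.minEnclosingCircle((q[:,:2]*1000).astype(np.float32));print('lid',m.sum(),c,r,q[:,2].mean())
C=np.array(c)/1000
m=box&(abs(Z-.103)<.006);q=P[m];w=q[:,:2]-C;rr=np.hypot(*w.T);q=q[(rr>.035)&(rr<.045)&(w[:,1]<0)]
t=q[:,:2].mean(0)-C;print('tab',len(q),t,np.degrees(np.arctan2(t[1],t[0])))
g=cv2.cvtColor(p,cv2.COLOR_BGR2GRAY)
# dark rim ring of sticker
x0,y0=284,162;s=g[y0:y0+30,x0:x0+30]
rim=cv2.findContours((s<70).astype(np.uint8),0,1)[0]
for x in rim:
    if cv2.contourArea(x)>150:
        (a,b),rad=cv2.minEnclosingCircle(x);S=ray(k,a+x0,b+y0,.118)[:2];t=C-S;print('spot',a+x0,b+y0,rad,S,np.hypot(*t),np.degrees(np.arctan2(t[1],t[0])))
m=(u>240)&(v<352)&(v>240)&(u<345)&(abs(Z-.15)<.005);q=P[m];print('scan',m.sum(),q.mean(0),cv2.minAreaRect((q[:,:2]*1000).astype(np.float32)))
```

```text
lid 3064 (560.1887817382812, -213.17369079589844) 31.9414005279541 0.1193036615643052
tab 75 [-0.00644449 -0.03886758] -99.41435935751949
scan 3981 [ 0.53253907 -0.3447716   0.15078428] ((532.2078857421875, -348.2796630859375), (68.2384033203125, 79.3318862915039), 78.48424530029297)
```

Run:
```python
from h import *
k=cal('wrist');p=cv2.imread('pics/w2.png');g=cv2.cvtColor(p,cv2.COLOR_BGR2GRAY).astype(int)
s=g[160:196,282:316];print(k[0]['fx'],s[17,:],s[:,17])
C=np.array([.5602,-.2132])
# sticker interior: bounded by rim -> flood fill
im=cv2.cvtColor(p,cv2.COLOR_BGR2GRAY);mask=np.zeros((422,562),np.uint8)
n,_,_,r=cv2.floodFill(im.copy(),mask,(299,177),255,14,14,4|cv2.FLOODFILL_FIXED_RANGE);M=cv2.moments(mask[1:-1,1:-1],True)
a,b=M['m10']/M['m00'],M['m01']/M['m00'];S=ray(k,a,b,.118)[:2];t=C-S
print(n,r,a,b,S,np.hypot(*t),np.degrees(np.arctan2(t[1],t[0])))
# tab: outermost edge pixel centre
kt=g[205:232,280:320];print(kt[14:20:2])
```

```text
290.3837507989608 [159 159 160 161 166 151  88  95 160 172 168 166 166 166 165 167 167 168
 166 166 167 166 167 167 168 173 148  66 113 166 160 158 157 157] [169 162 159 162 165 151  71  35 111 178 169 166 166 166 166 167 166 168
 166 166 165 166 169 165 135 104 101  53  48 101  95  95  97  95  95  97]
228 (290, 169, 18, 16) 298.78508771929825 176.34649122807016 [ 0.56197176 -0.19946728] 0.013846537858863275 -97.35153317279855
[[66 65 68 66 67 68 68 64 65 66 66 65 71 86 89 88 88 89 90 90 89 87 90 90
  87 77 66 67 67 67 69 70 69 69 67 68 69 69 69 71]
 [65 67 67 66 67 68 68 67 64 68 69 66 72 89 96 94 95 92 95 92 93 92 90 92
  90 79 66 69 69 69 70 70 70 70 67 68 69 69 68 70]
 [66 67 67 67 68 67 68 68 65 67 69 65 73 91 98 97 97 97 97 96 96 94 95 96
  97 84 67 68 69 69 68 69 70 69 67 68 68 69 69 69]]
```

Run:
```python
from h import *
k=cal('wrist');S=ray(k,298.8,176.6,.118);T=ray(k,298.8,221,.105);t=T-S
phi=np.degrees(np.arctan2(t[1],t[0]));print(phi,S,T)
d=-101.2-phi;print('corr',d)
C=[.559,-.214];a0=143.5-64.5
env.reach([*C,.30],Q(a0));env.movel([*C,.162],.12,stop_force=8);env.grip(.055,40)
env.reach([*C,.162],Q(a0+d));env.dwell(.3);s=env.get_state();print(s['orientation'],s['tcp_pos'],s['opening'])
env.grip(.085);env.movel([*C,.30],.15);env.reach([C[0]-.02,C[1],.33],Q(79));env.dwell(.2)
k,p,d=snap('wrist','w3');print(env.get_state()['time'])
mask=np.zeros((422,562),np.uint8)
cv2.floodFill(cv2.cvtColor(p,cv2.COLOR_BGR2GRAY),mask,(299,177),255,14,14,4|cv2.FLOODFILL_FIXED_RANGE);M=cv2.moments(mask[1:-1,1:-1],True)
a,b=M['m10']/M['m00'],M['m01']/M['m00'];print(M['m00'],a,b,ray(k,a,b,.118))
g=cv2.cvtColor(p,cv2.COLOR_BGR2GRAY)
print(g[217:225,282:316][::2])
```

```text
-98.77929677732718 [ 0.56194297 -0.19972199  0.118     ] [ 0.55398896 -0.25122482  0.105     ]
corr -2.4207032226728273
[5.98782390e-04 7.84507943e-01 6.20118269e-01 5.10871851e-04] [ 0.55961924 -0.21384169  0.16295611] 0.06279578167599653
14.85
232.0 298.46120689655174 176.25 [ 0.56295814 -0.19921963  0.118     ]
[[ 66  65  65  67  77  88  93  93  93  94  94  94  94  93  94  93  93  93
   93  93  93  93  94  93  91  92  85  75  70  67  68  67  69  69]
 [ 66  67  67  68  66  65  67  60  73  94  94  94  91  90  89  89  87  89
   90  91  83  67  66  67  68  68  70  69  71  70  69  68  66  69]
 [ 67  67  68  68  67  66  67  60  72  95  96  93  95  93  93  93  93  92
   92  95  85  67  68  68  68  69  70  69  69  70  69  67  67  69]
 [ 67  66  67  68  67  65  68  60  75  98 100  98  98  97  98  97  96  97
   96  99  86  64  69  68  70  70  70  70  69  70  69  68  67  68]]
```

The tin now faces the scanner: heading about -101.4°, against a wanted -101.2°. Next is the probe, with a close look from above first.

Run:
```python
from h import *
H=[.5503,.2541]
for z in(.172,.33): print(kin.inverse_kinematics([*H,z],Q(-33)),kin.inverse_kinematics([*H,z],Q(147)))
env.reach([.5503,.2541,.36],Q(-33));env.dwell(.2)
k,p,d=snap('wrist','w4');P=cloud(d,k);Z=P[...,2]
m=(abs(Z-.152)<.004)&(np.hypot(P[...,0]-H[0],P[...,1]-H[1])<.04);q=P[m];print('probe',m.sum(),q.mean(0),cv2.minAreaRect((q[:,:2]*1000).astype(np.float32)))
m=(abs(Z-.08)<.004)&(np.hypot(P[...,0]-H[0],P[...,1]-H[1])<.07);q=P[m];print('holder',m.sum(),q.mean(0),cv2.minAreaRect((q[:,:2]*1000).astype(np.float32)))
print(env.get_state()['time'],env.get_state()['qpos'],env.get_state()['tcp_pos'])
```

```text
[-0.4005566   0.52198216 -0.1783939   1.82535165  0.12305946  0.8049381
 -2.78787982] [-0.01582993  0.62032631 -0.70938181  1.7978914   0.49975909  0.91101222
  0.04633311]
[-0.29401333  0.36082419 -0.31255819  1.6804426   0.12094296  1.11931005
 -2.78734898] [ 0.07353686  0.46050912 -0.82502302  1.6554587   0.36005775  1.18508505
  0.15761333]
probe 804 [0.5530692  0.25422337 0.15235381] ((552.637939453125, 254.39987182617188), (23.520618438720703, 34.96091842651367), 56.13581848144531)
holder 1497 [0.55743572 0.25076507 0.08089385] ((551.8019409179688, 254.53790283203125), (55.971431732177734, 66.58719635009766), 56.994449615478516)
17.4333 [-0.2765992   0.33935541 -0.33348959  1.64252268  0.11821573  1.17963828
 -2.78485737] [0.55046317 0.25373387 0.35996338]
```

View pics/w4.png

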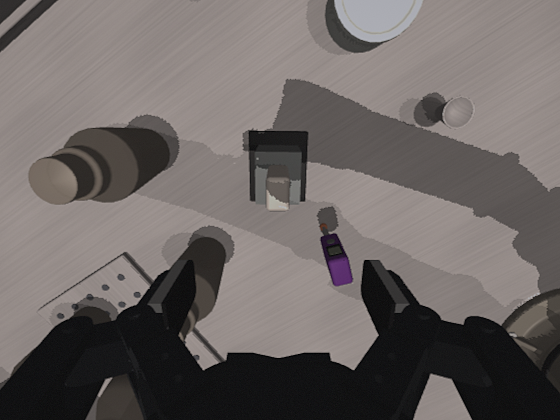

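The view shows the white probe's top at (278,195) in the holder, clear of the purple one at (337,258). I'll grasp it, lift it and carry it to above the tin.

Run:
```python
from h import *
H=[.5517,.2543];S=[.5624,-.2003];a=-33.4
env.reach([*H,.26],Q(a));print(env.movel([*H,.172],.12,stop_force=6))
env.grip(.015,50);s=env.get_state();print(s['time'],s['opening'],s['gripper_force'],s['tcp_pos'])
env.movel([*H,.36],.15);print(env.get_state()['opening'])
env.reach([*S,.36],Q(a));env.movel([*S,.305],.12);env.dwell(.4)
s=env.get_state();print(s['time'],s['force'],s['tcp_pos'],s['orientation'])
k,p,d=snap('wrist','w5');g=snap('scene','s5')
cv2.imwrite('pics/c5.png',np.hstack([p[60:300,150:420],cv2.resize(g[1][80:210,170:270],(400,520))[:240*2:2,:270] if 0 else cv2.resize(g[1][80:210,170:270],(185,240))]))
cv2.imwrite('pics/c5s.png',cv2.resize(g[1][70:210,160:280],(600,600*140//120))[:600])
# probe foot in scene view
kk=g[0];print('foot px',proj(kk,[S[0],S[1],.145]),'spot px',proj(kk,[*S,.118]))
```

```text
False
19.3833 0.023426608862134653 49.11560297012329 [0.5518389  0.25434889 0.1723176 ]
0.02352120258945239
23.4583 [ 0.36961193 -0.05392147 -0.71889686] [ 0.56251251 -0.20036174  0.30538632] [-4.63945565e-06  9.57815359e-01 -2.87384121e-01  3.23987671e-04]
foot px (np.float64(221.59813302530648), np.float64(142.36386145130223)) spot px (np.float64(222.19287281233423), np.float64(151.7335749474535))
```

View pics/c5s.png

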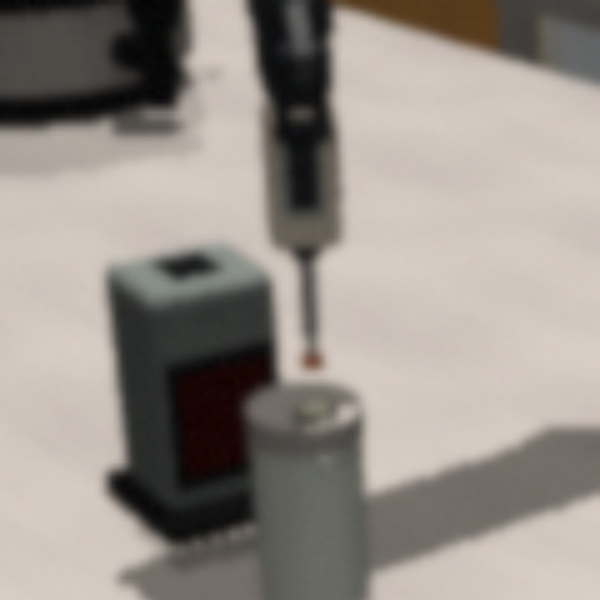

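View pics/w5.png

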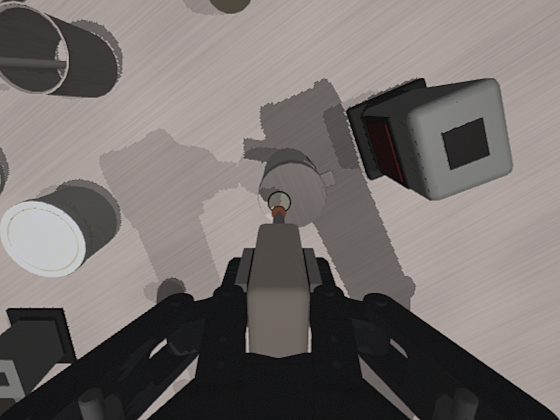

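The scene crop shows the foot at (312,360) directly over the sticker at (316,408). In the wrist view the sticker is at (279,203) and the foot at (279,213). I'll check both against projection, then descend slowly with a force stop.

Run:
```python
from h import *
S=[.5624,-.2003];k=cal('wrist');print('pred foot',proj(k,[*S,.145]),'spot',proj(k,[*S,.118]))
c,R,t=k
im=cv2.cvtColor(cv2.imread('pics/w5.png'),cv2.COLOR_BGR2GRAY)
print(im[188:222,279])
env.movel([*S,.284],.05);env.dwell(.5);f0=env.get_state()['force'][2]
hit=env.movel([*S,.272],.006,stop_force=1.5);s=env.get_state();print(s['time'],hit,s['tcp_pos'],s['force'][2]-f0)
env.dwell(.4);s=env.get_state();print(s['tcp_pos'],s['force'][2]-f0);np.save('f0.npy',[f0])
```

```text
pred foot (np.float64(279.69609377336286), np.float64(210.87590787362953)) spot (np.float64(279.5679130610264), np.float64(201.35195189400955))
[105  98  88  11  60 108  99  98  99 100 102 102 100  99 101 103 104  92
  44  61  74  72  71  66  57  57  58  60  60  58  60  60  59  57]
25.825 True [ 0.56223882 -0.20023695  0.27640108] 2.829896115485499
[ 0.5618471  -0.20016566  0.27597714] 1.9201316670763213
```

Run:
```python
from h import *
S=[.5624,-.2003];f0=np.load('f0.npy')[0]
env.movel([*S,.2725],.006);env.dwell(.6)
F=[];
for i in range(10): env.dwell(.05);s=env.get_state();F.append(s['force'][2]-f0)
print(s['time'],s['tcp_pos'],np.mean(F),np.std(F),s['opening'])
g=snap('scene','s6');w=snap('wrist','w6')
a=cv2.resize(g[1][70:210,170:270],(400,560),interpolation=cv2.INTER_CUBIC)
b=cv2.resize(w[1][130:270,220:320],(400,560),interpolation=cv2.INTER_CUBIC)
cv2.imwrite('pics/c6.png',np.hstack([a,b]))
```

```text
28.0583 [ 0.56238431 -0.20030464  0.27249834] 3.6028226516644226 0.45141441314910113 0.02321513109880594
```

View pics/c6.png

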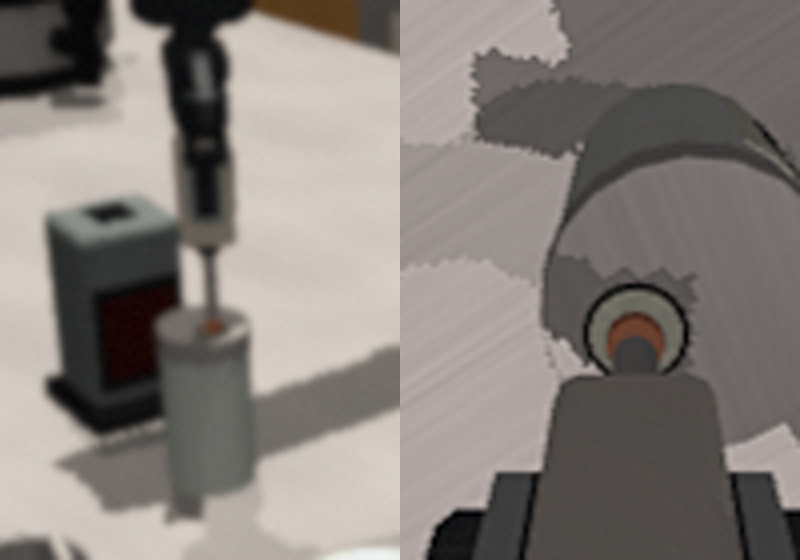

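The foot sits inside the sticker ring (ring centre (637,332), foot about (636,343) in the right-hand crop). By geometry it is pushed in about 5.8 mm. The tin still faces the scanner, so I'm handing in.

```bash
python3 -c "
from h import *
print(job.job_done())"
```

```text
the job is handed in; nothing more can be done
None
```

I handed the job in at about 28 s: the tin's label faces the scanner to within about 1°, the tin stands free, and the arm holds the thermometer upright with its foot inside the sticker; by geometry the foot is about 5.8 mm in, though the noisy force reading (3.6 N) suggests nearer 8.7 mm.

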